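Tip the drained parts tray over and push it against the stop

TASK

The steel parts tray has been left standing on its side to drain on the rubber mat. Tip it over with a gentle push so that it lies flat on the mat, open side up, then push it along the mat until its long wall sits flush against the steel stop strip, with the whole tray between the strip's ends. Only push it with the fingers, lightly: do not pinch, lift or carry it, and leave everything else on the bench where it is.

Things in the scene. Friction and masses are not known exactly. Their poses are not given: they have to be found in the camera images.
- station: fixed black rubber mat, 300 mm (x) by 380 mm (y), 4 mm thick, with a steel stop strip along its far (+x) edge. Origin: centre of the mat's underside, on the bench, z up. Strip: 280 mm long, centred at y = 0, 28 mm high above the bench, 15 mm thick; its near face, which the tray must meet, is the plane x = +135 mm of this frame. It is rigid: meet it slowly (20 mm/s); 38 N is a shove.
- tray: steel tray, 150 x 110 mm, 35 mm deep, walls 3 mm, 0.25 kg, standing on a long side wall on the mat, open side to the robot. Origin: centre under that wall. Axes as it stands: z up (110 mm), y along the 150 mm, x from the open side (-17.5 mm) to its bottom (+17.5 mm), within 0.25 rad of the station's x. Pushed in +x near its top it leans 10 to 15 degrees, then falls open side up.
- tray_mid (a point): middle of the tray: (0, 0, 55 mm) in the tray's frame; 59 mm above the bench as it stands, 21.5 mm when it lies flat. Lying open side up, the tray's x axis points down, its z axis toward the strip, its rim is 39 mm above the bench, and it slides when pushed low
- tray_corner_l (a point): left (+y) end of the tray's leading long wall: (0, +75, 110 mm) in the tray's frame, on the outside of the wall that is uppermost as the tray stands and that meets the strip in the end
- tray_corner_r (a point): right (-y) end of the same wall: (0, -75, 110 mm) in the tray's frame
- tin: open steel cup, 56 mm across the rim, 45 mm tall, standing on the mat beside the tray; origin at centre of underside; to be left alone
- cap_nut: stepped brass nut, 28 mm across, 45 mm tall, standing on the mat beside the tray; origin at centre of underside; to be left alone
- injector: injector body of steel, standing upright on the bench beside the mat, 42 mm across its base, 140 mm tall; origin at centre of underside; to be left alone
- jar: closed jar, 56 mm across, 75 mm tall, on the bench beside the mat; origin at centre of underside; to be left alone
- wrench: steel wrench, 170 mm long, lying flat on the bench to the right of the mat; origin near its middle, on its underside; to be left alone
- dish: small shallow steel dish, 110 x 80 x 22 mm, already lying flat on the bench left of the mat; NOT the tray of the task; origin at centre of underside; to be left alone
- cleaner_bottle: white plastic bottle, 60 mm across, 180 mm tall, standing on the bench beside the mat; origin at centre of underside; to be left alone
Things that resemble listed ones, but are neither listed nor needed, are in the scene too. Leave any brown or purple look-alike of the tray alone.

How it is judged:
On the way, in this order (a step that is already met when the one before it is completed fails the run):
1. the tray has been tipped over and lies flat, open side up (angle between tray's own x axis and vertical above 3.05 rad and height (world z) of tray_mid below 0.027 m), for 0.2 s.
2. the tray has been pushed flush against the stop strip (all of step 1 and x of each of tray_corner_l, tray_corner_r in the frame of station above 0.131 m and y of tray_corner_l in the frame of station below 0.142 m and y of tray_corner_r in the frame of station above -0.142 m), for 0.2 s.
At the end, for the whole second after the job is handed in: The tray lies flat on the mat, open side up (within about 5 degrees), both ends of its leading long wall within 4 mm of the strip's near face, and the tray wholly between the strip's ends (2 mm tolerance), at rest and released (all of step 2 and linear speed of tray below 0.01 m/s and angular speed of tray below 0.1 rad/s); the robot touches nothing.
It fails at once if the tray was lifted off the mat (height (world z) of tray_mid above 0.078 m or (angle between tray's own x axis and vertical above 2.9 rad and height (world z) of tray_mid above 0.045 m)).
It fails at once if the tray was pinched or shoved hard (more than 38 N between fingers and tray) (contact force between the fingers and tray above 38 N).
It fails at once if a bystander was moved more than 15 mm (distance of any of tin, cap_nut, injector, jar, wrench, dish, cleaner_bottle from where it was at the start of the episode above 0.015 m).
It also fails if it takes over 56 s, if anything falls off the work surface, if the arm or the gripper's body presses on something with over 40 N, if the wrist force passes 120 N, or if a joint passes its speed limit or range.

ROBOT

A 6-joint arm with a two-finger parallel gripper is mounted at the origin on the work surface. World frame = base frame: x ahead of the robot, y to its left, z up, the work surface at z = 0. Lengths are in m, angles in rad, forces in N, time in s.
With the tool pointing down it reaches from about 0.3 to 0.95 m from the base axis. Payload 3.1 kg.
Tool frame: the origin (TCP) lies midway between the tips of the shut fingers; the grasp point (between the pads) lies 19 mm behind it; z points along the fingers, y is the line along which they close (so a half turn about z gives the same grasp; the last joint's range is limited). The gripper opens to 85 mm and grips with 20 to 120 N. Pads are 22 mm wide; open, the fingers measure 114 mm over their backs; the gripper's body (76 mm by 85 mm) begins 54 mm behind the grasp point. The pads swing forward as they close: fully open they stand 13 mm farther back than shut.
Start: joints at [1.031, 0.308, 1.634, -0, 1.2, -0.07], TCP at [0.283, 0.557, 0.209] pointing down, gripper open.
Joint ranges: [-3.06, 3.06], [-0.79, 1.96], [0.05, 2.63], [-1.19, 4.34], [0.05, 2.64], [-2.94, 2.94]. Speed limits (rad/s): [2.79, 2.79, 3.14, 3.14, 3.14, 3.14].

INTERFACE

Orientations are given as a rotation vector (axis times angle).
In Python, from rig import bot, effector, sense, viewer gives the robot as it stands. Calls block until the motion is done:
- bot.move_ptp(position, orientation): joint-space move of the TCP to a pose.
- bot.move_l(position, attitude=None, rate=0.15): straight line of the TCP; attitude=None keeps the orientation; rate is the mean speed in m/s.
- bot.goto_joints(angles): joint-space move.
- effector.open_jaws() and effector.clamp(grip_force=None): open the fingers fully, or close them until they stop; grip_force is the grip in N (None keeps the last).
- bot.pause(seconds).
- bot.solve_ik(position, orientation): joint angles nearest the present ones, or None.
- sense(): the state.
- viewer.read_camera(name): name is "scene" or "top"; returns the picture (400x640x3 uint8, red, green, blue); there is no depth.
- viewer.camera_params(name): a dict with "fx", "fy", "cx", "cy" (pixels), "rvec" (rotation vector, rad) and "tvec" (3), from world to camera coordinates, as OpenCV has them. Camera axes: x right, y down, z forward; pixel columns grow to the right and rows downward; lengths in m; the calibration is good to about 2 mm. A picture is of the moment at which its call begins. camera_params takes no time and is no camera call.
A pose or a line that the arm cannot do raises bot.PlanningError and nothing moves.
- bot.finish_job(): hands the job in; it is judged then, once.
The state is a dict: "clock": time; "joint_pos": joint angles; "joint_vel": joint speeds; "joint_torque": joint torques, N m; "eef_pos": TCP position; "eef_rot": TCP orientation; "contact_force": force on the tool from outside, world axes, zero at the start; "moment": the same for the moment, N m; "gripper_width": finger opening in m; "grip_force": force on a finger pad.
Only numpy, scipy, OpenCV 4.12 (cv2) and the standard library are available. Lean on these libraries where they do the work, as an engineer would, in place of code of your own. Each camera call takes 0.05 s, during which the arm holds its last target. There are 200 camera calls.

## Working session

There is one attempt and no reset: what is moved stays moved. The work goes in short steps, each a Python script; the robot and the scene stay as the last script left them, time stands still between calls to the robot, and variables do not carry over. Pictures are saved under pics/ and viewed, at most 10 in all, crops included, and the job is handed in when it is done.

```bash
mkdir -p pics
python3 - <<'E'
from rig import bot,effector,sense,viewer
import cv2
for n in("scene","top"):
    cv2.imwrite(f"pics/{n}0.png",cv2.cvtColor(viewer.read_camera(n),cv2.COLOR_RGB2BGR)); print(viewer.camera_params(n))
print(sense()["eef_rot"],sense()["clock"])
E
```

```text
{'fx': 416.08786312034687, 'fy': 416.08786312034687, 'cx': 315.4633009449659, 'cy': 200.86405042871655, 'rvec': array([ 2.07607128,  0.86414821, -0.40302542]), 'tvec': array([-0.34987332, -0.13122236,  1.43002069])}
{'fx': 438.9281327220761, 'fy': 438.9281327220761, 'cx': 317.6013465688839, 'cy': 210.62063974786548, 'rvec': array([ 2.11142213, -2.13136025,  0.19886064]), 'tvec': array([0.00192116, 0.49454288, 1.41141641])}
[-0.73104404 -3.05472768  0.0032008 ] 0.1
```

View pics/scene0.png

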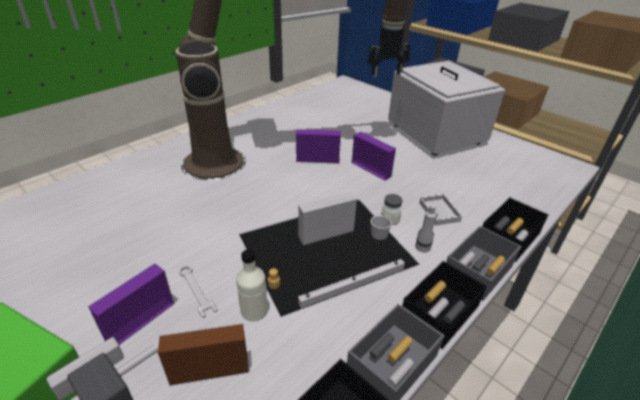

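View pics/top0.png

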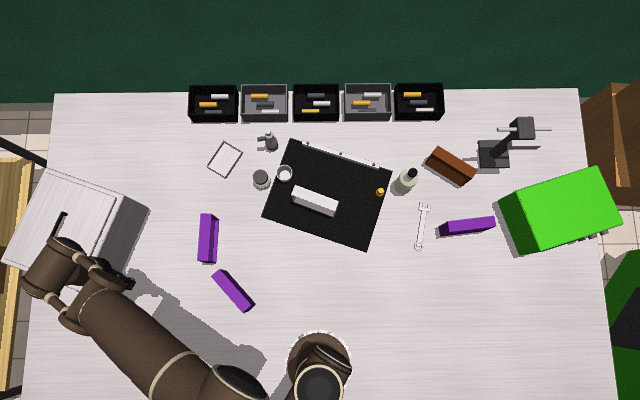

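The top view shows the mat corners near (289,138), (392,170), (367,251), (262,215). The tray's upper wall spans about (293,188)–(338,213), with the tin at (284,173) and the cap nut at (380,191). I'll enlarge it for precise pixels.

```bash
cat > h.py <<'E'
import numpy as np, cv2
from scipy.spatial.transform import Rotation as R
from rig import bot,effector,sense,viewer
P={n:viewer.camera_params(n) for n in("top","scene")}
def world(n,uv,z):
    c=P[n]; M=cv2.Rodrigues(c["rvec"])[0]; o=-M.T@c["tvec"]
    d=M.T@np.array([(uv[0]-c["cx"])/c["fx"],(uv[1]-c["cy"])/c["fy"],1]); return (o+d*(z-o[2])/d[2])
def proj(n,X):
    c=P[n]; K=np.array([[c["fx"],0,c["cx"]],[0,c["fy"],c["cy"]],[0,0,1]])
    return cv2.projectPoints(np.atleast_2d(X).astype(float),c["rvec"],c["tvec"],K,None)[0][:,0]
def crop(n,u,v,w,h,s,f):
    im=cv2.cvtColor(viewer.read_camera(n),cv2.COLOR_RGB2BGR); cv2.imwrite(f,cv2.resize(im[v:v+h,u:u+w],None,fx=s,fy=s,interpolation=cv2.INTER_CUBIC))
E
python3 - <<'E'
from h import *
crop("top",250,128,160,120,5,"pics/t1.png")
crop("scene",230,180,200,140,4,"pics/s1.png")
m=np.array([world("top",p,.004) for p in[(289,138),(392,170),(367,251),(262,215)]])
print(m.round(4),np.linalg.norm(m-np.roll(m,-1,0),axis=1))
E
```

```text
[[ 0.765   0.096   0.004 ]
 [ 0.6442 -0.263   0.004 ]
 [ 0.3629 -0.1675  0.004 ]
 [ 0.4893  0.1874  0.004 ]] [0.37879905 0.2970537  0.37671493 0.29042044]
```

View pics/t1.png

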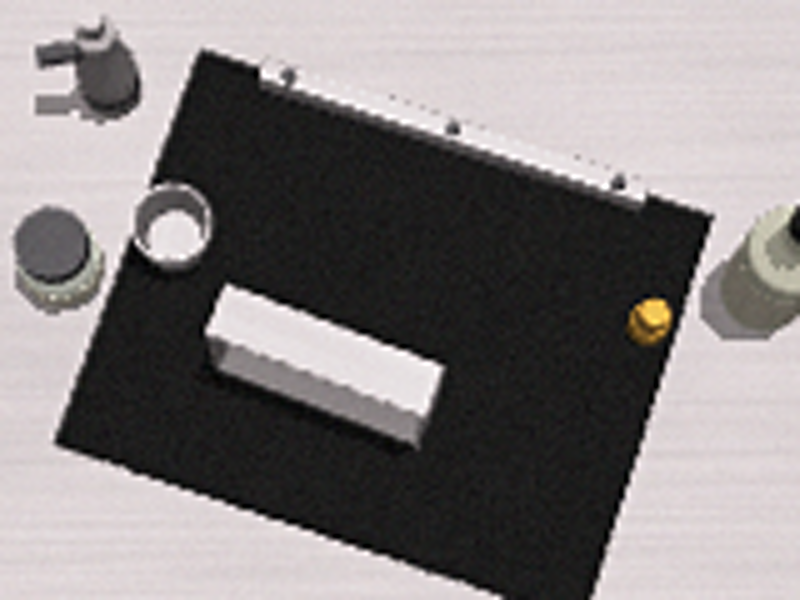

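View pics/s1.png

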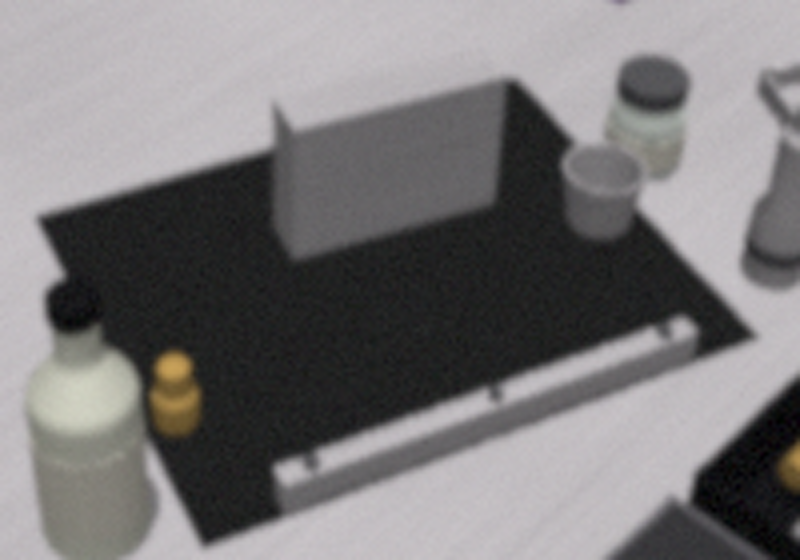

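Crop readings: mat corners (203,50), (714,215), (55,442). Tray upper wall corners (229,284), (445,367), (424,416), (205,334). Tin rim at (174,227), nut at (652,318). The tray stands clear of everything, with its open side toward the robot.

Run:
```python
from h import *
from scipy.optimize import least_squares
f=lambda p:((p[0]+.5)/5-.5+250,(p[1]+.5)/5-.5+128)
def fit(uv,loc,z):
    W=np.array([world("top",p,z)[:2] for p in uv]); loc=np.array(loc)
    T=lambda q:q[:2]+loc@np.array([[np.cos(q[2]),np.sin(q[2])],[-np.sin(q[2]),np.cos(q[2])]])
    r=least_squares(lambda q:(T(q)-W).ravel(),[*W.mean(0),.3]); print(r.x.round(4),"res mm",(r.fun*1000).round(1)); return r.x
st=fit([f(p) for p in[(203,50),(714,215),(55,442)]]+[(367,251)],[(.15,.19),(.15,-.19),(-.15,.19),(-.15,-.19)],.004)
tr=fit([f(p) for p in[(229,284),(445,367),(424,416),(205,334)]],[(.0175,.075),(.0175,-.075),(-.0175,-.075),(-.0175,.075)],.114)
def sf(X): c,s=np.cos(st[2]),np.sin(st[2]); d=X[:2]-st[:2]; return np.array([c*d[0]+s*d[1],-s*d[0]+c*d[1]])
print("tray in st",sf(tr),tr[2]-st[2])
print("tin",sf(world("top",f((174,227)),.049)),"nut",sf(world("top",f((652,318)),.04)),"bottle",sf(world("top",(412,173),.18)),"jar",sf(world("top",f((55,245)),.075)))
print("strip near-edge ends",[sf(world("top",f(p),.028)) for p in[(262,84),(643,207)]])
np.save("fit.npy",[st,tr])
```

```text
[ 0.5643 -0.037  -0.3351] res mm [ 2.   1.4  1.5 -1.4 -0.8 -0.3 -2.7  0.4]
[ 0.524   0.0061 -0.3824] res mm [ 0.3  1.7  0.  -0.1 -0.8 -0.9  0.5 -0.6]
tray in st [-0.05228161  0.02743598] -0.047280147740650535
tin [0.0090371  0.15674197] nut [ 0.05423862 -0.16784176] bottle [ 0.10233982 -0.23543119] jar [-0.03399349  0.22289172]
strip near-edge ends [array([0.13033343, 0.13666786]), array([ 0.13018172, -0.13967421])]
```

```bash
cat >> h.py <<'E'
def fr(q,x,y,z): c,s=np.cos(q[2]),np.sin(q[2]); return [q[0]+c*x-s*y,q[1]+s*x+c*y,z]
def down(yaw):
    c,s=np.cos(yaw),np.sin(yaw); A=[R.from_matrix(np.array([[-k*c,-k*s,0],[-k*s,k*c,0],[0,0,-1]]).T) for k in(1,)]+[None]
    m=A[0].as_matrix(); B=[R.from_matrix(m),R.from_matrix(m@np.diag([-1,-1,1]))]
    cur=R.from_rotvec(sense()["eef_rot"]); return min(B,key=lambda r:(cur.inv()*r).magnitude()).as_rotvec()
def fx(yaw,f0=0): return float(np.dot(sense()["contact_force"],[np.cos(yaw),np.sin(yaw),0]))-f0
E
python3 - <<'E'
from h import *
st,tr=np.load("fit.npy"); print(down(tr[2]))
M=R.from_rotvec(down(tr[2])).as_matrix(); print(M.round(2))
bot.move_ptp(fr(tr,-.09,0,.2),down(tr[2]))
bot.move_l(fr(tr,-.075,0,.083),rate=.12)
bot.pause(.3); f0=fx(tr[2]); print(sense()["clock"],sense()["eef_pos"],f0)
for x in np.arange(-.045,.0061,.004):
    bot.move_l(fr(tr,x,0,.083),rate=.03 if x>-.044 else .08); print(round(x,3),round(fx(tr[2],f0),2),end=' | ')
bot.pause(.5); print(sense()["clock"])
crop("scene",230,180,200,140,4,"pics/s2.png")
E
```

```text
[0.59699494 3.08434781 0.        ]
[[-0.93  0.37  0.  ]
 [ 0.37  0.93 -0.  ]
 [-0.    0.   -1.  ]]
3.5833 [0.45476244 0.03412254 0.08351281] 0.028110003669507
-0.045 0.49 | -0.041 0.01 | -0.037 0.46 | -0.033 -0.03 | -0.029 1.24 | -0.025 -0.15 | -0.021 1.03 | -0.017 1.06 | -0.013 0.16 | -0.009 -0.66 | -0.005 0.82 | -0.001 -0.16 | 0.003 0.54 | 8.0083
```

View pics/s2.png

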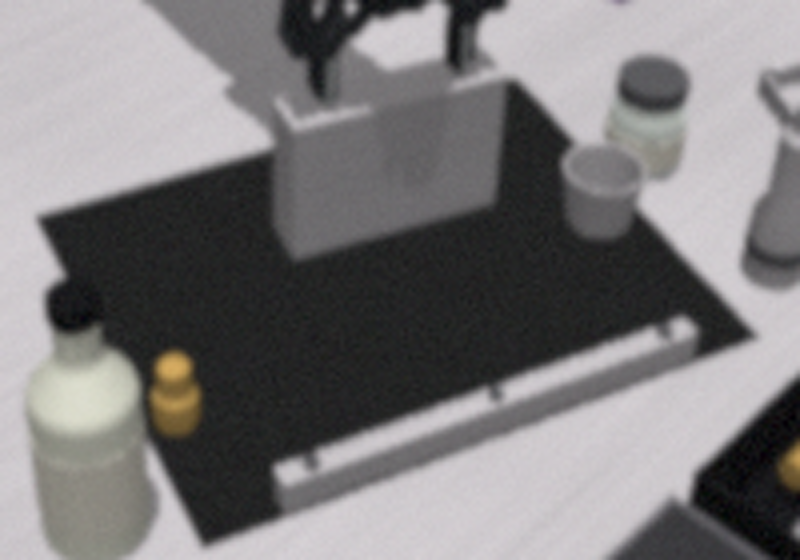

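The tray is unmoved: its corners are still at (275,100) and (295,260). The fingertips appear at about (318,95) and (460,65), so I'll check whether they are above or behind the top wall.

Run:
```python
from h import *
st,tr=np.load("fit.npy"); s=sense(); print(s["eef_pos"],s["gripper_width"],fr(tr,.003,0,.083))
g=lambda uv:(np.round((uv-[230,180])*4).astype(int).tolist())
p=s["eef_pos"]; y=R.from_rotvec(s["eef_rot"]).as_matrix()[:,1]
for z in(.083,.096,.116): print(z,[g(proj("scene",p*[1,1,0]+[0,0,z]+k*y)[0]) for k in(-.05,.05)])
print("tray top",[g(proj("scene",fr(tr,a,b,.114))[0]) for a in(-.0175,.0175) for b in(-.075,.075)])
print("tray base",[g(proj("scene",fr(tr,a,b,.004))[0]) for a in(.0175,) for b in(-.075,.075)])
crop("top",270,158,100,75,8,"pics/t2.png")
```

```text
[0.5267339  0.00502476 0.08300771] 0.08535471850854352 [np.float64(0.526762981162369), np.float64(0.005019497692731006), 0.083]
0.083 [[318, 147], [456, 111]]
0.096 [[318, 131], [457, 96]]
0.116 [[318, 107], [459, 72]]
tray top [[270, 100], [479, 49], [290, 132], [503, 78]]
tray base [[290, 261], [491, 205]]
```

View pics/t2.png

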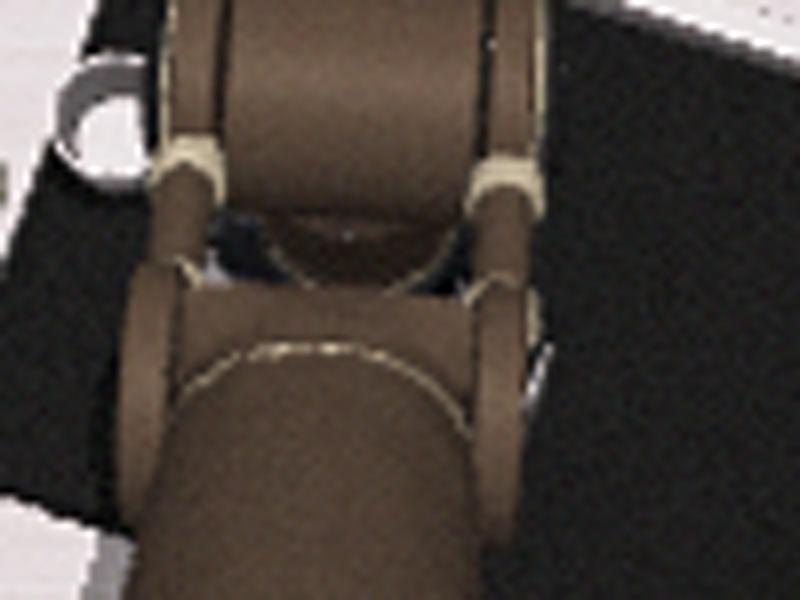

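The fingertips project to z ≈ 0.12, so open they sit higher than I assumed and passed over the top without touching the tray. I'll retry with the fingers shut, where the tip is at the TCP.

Run:
```python
from h import *
st,tr=np.load("fit.npy")
bot.move_l(fr(tr,.003,0,.13),rate=.1)
bot.move_l(fr(tr,-.08,0,.13),rate=.15)
effector.clamp(20)
bot.move_l(fr(tr,-.08,0,.097),rate=.1)
bot.pause(.2); f0=fx(tr[2]); print(sense()["clock"],sense()["gripper_width"])
for x in np.arange(-.045,.0061,.005):
    bot.move_l(fr(tr,x,0,.097),rate=.03 if x>-.044 else .06); print(round(x,3),round(fx(tr[2],f0),2),end=' | ')
bot.pause(.6); print(sense()["clock"])
crop("scene",230,180,200,140,4,"pics/s3.png")
```

```text
10.875 -4.536578957116022e-06
-0.045 -0.87 | -0.04 -0.84 | -0.035 -1.36 | -0.03 -0.09 | -0.025 -0.28 | -0.02 -0.75 | -0.015 -1.5 | -0.01 -0.74 | -0.005 -0.93 | -0.0 -0.75 | 0.005 -0.14 | 15.375
```

View pics/s3.png

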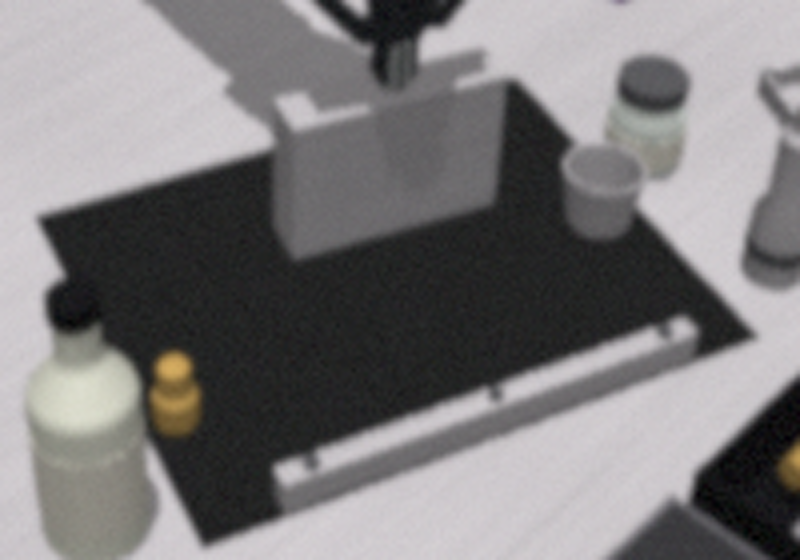

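The tray is still standing. The closed tip is at (398,88), which puts its true z at about 0.116, so the real fingertip is about 19 mm above the reported TCP. I'll lower the tool to match.

Run:
```python
from h import *
st,tr=np.load("fit.npy")
bot.move_l(fr(tr,.005,0,.13),rate=.1)
bot.move_l(fr(tr,-.065,0,.13),rate=.15)
bot.move_l(fr(tr,-.065,0,.081),rate=.1)
bot.pause(.2); f0=fx(tr[2]); print(sense()["clock"])
for x in np.arange(-.04,.0101,.005):
    bot.move_l(fr(tr,x,0,.081),rate=.03 if x>-.039 else .06); print(round(x,3),round(fx(tr[2],f0),2),end=' | ')
bot.pause(.4); print(sense()["clock"])
crop("scene",230,180,200,140,4,"pics/s4.png")
```

```text
17.3667
-0.04 0.41 | -0.035 -0.4 | -0.03 -0.23 | -0.025 -0.22 | -0.02 0.44 | -0.015 0.18 | -0.01 0.17 | -0.005 -0.21 | -0.0 -0.37 | 0.005 0.61 | 0.01 -0.6 | 21.5
```

View pics/s4.png

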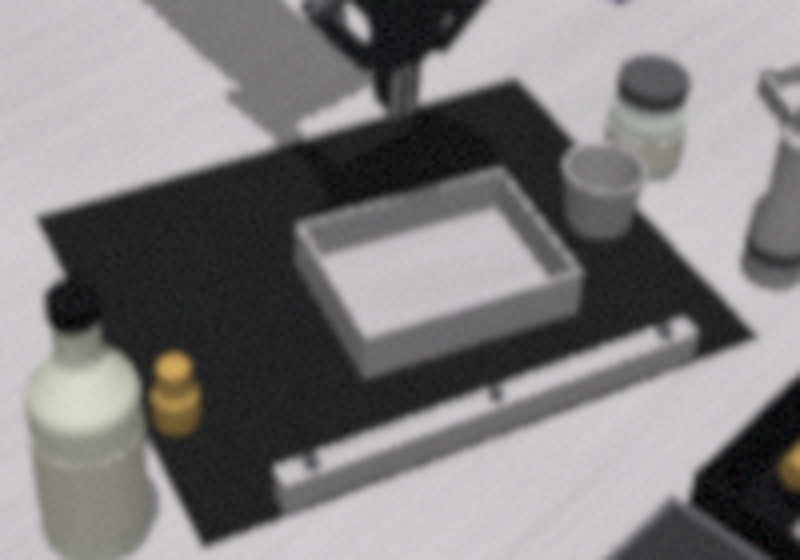

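The tray now lies flat, open side up, with rim corners at about (295,225), (500,168), (582,270), (364,343). Next I'll fit its pose and push it low.

Run:
```python
from h import *
st,tr=np.load("fit.npy")
W=np.array([world("scene",(230+u/4,180+v/4),.039)[:2] for u,v in[(295,225),(500,168),(582,270),(364,343)]])
c,s=np.cos(st[2]),np.sin(st[2]); L=(W-st[:2])@np.array([[c,-s],[s,c]]); print(L.round(3).tolist()); y=L[:,1].mean(); x0=L[:2,0].min(); print(y,x0)
assert abs(y-.025)<.02 and abs(x0+.035)<.02
o=down(st[2])
bot.move_l(fr(st,-.09,y,.081),o,rate=.12)
bot.move_l(fr(st,-.09,y,.01),rate=.1); bot.pause(.1); fz=sense()["contact_force"][2]
bot.move_l(fr(st,-.09,y,-.003),rate=.04); bot.pause(.2)
print(sense()["contact_force"][2]-fz,sense()["clock"])
mf=lambda: np.mean([(bot.pause(.02),fx(st[2]))[1] for _ in range(6)])
f0=mf()
bot.move_l(fr(st,-.055,y,-.003),rate=.05)
bot.move_l(fr(st,.0,y,-.003),rate=.02); print("f",mf()-f0)
x=.0
while x<.03:
    x+=.0015; bot.move_l(fr(st,x,y,-.003),rate=.015); f=mf()-f0; print(round(x,4),round(f,2),end=' | ')
    if abs(f)>5: break
print(sense()["clock"])
crop("scene",230,180,200,140,4,"pics/s5.png")
```

```text
[[-0.034, -0.047], [-0.028, 0.104], [0.081, 0.1], [0.079, -0.054]]
0.0257881161417304 -0.03405676746730186
0.9015158042821565 23.7333
f -0.9732840821902149
0.0015 -0.22 | 0.003 -0.52 | 0.0045 -0.45 | 0.006 -0.52 | 0.0075 -0.8 | 0.009 -0.58 | 0.0105 -0.69 | 0.012 -0.43 | 0.0135 -1.47 | 0.015 -4.82 | 0.0165 -8.14 | 31.5333
```

View pics/s5.png

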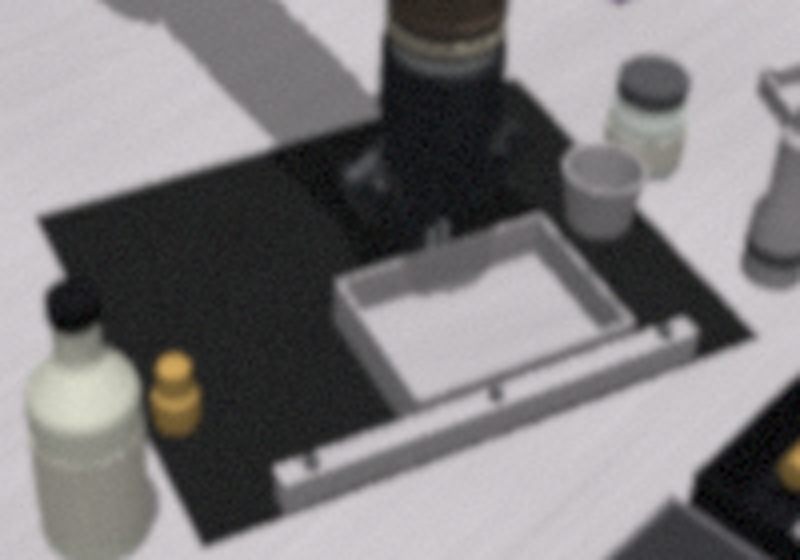

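The tray's leading wall looks to be at the strip, from (400,410) to (632,320), and the force is rising steadily, which suggests full contact. I'll press slightly more, back off slowly and check the top view.

Run:
```python
from h import *
st,tr=np.load("fit.npy"); y=.0258
bot.move_l(fr(st,.018,y,-.003),rate=.01); bot.pause(.3); print(fx(st[2]))
bot.move_l(fr(st,.0,y,-.003),rate=.02)
bot.move_l(fr(st,-.09,y,-.003),rate=.1)
bot.move_l(fr(st,-.09,y,.15),rate=.15)
bot.move_ptp([.283,.45,.209],sense()["eef_rot"]); print(sense()["clock"])
crop("top",250,128,160,120,5,"pics/t6.png")
```

```text
-9.909337406450451
37.2083
```

View pics/t6.png

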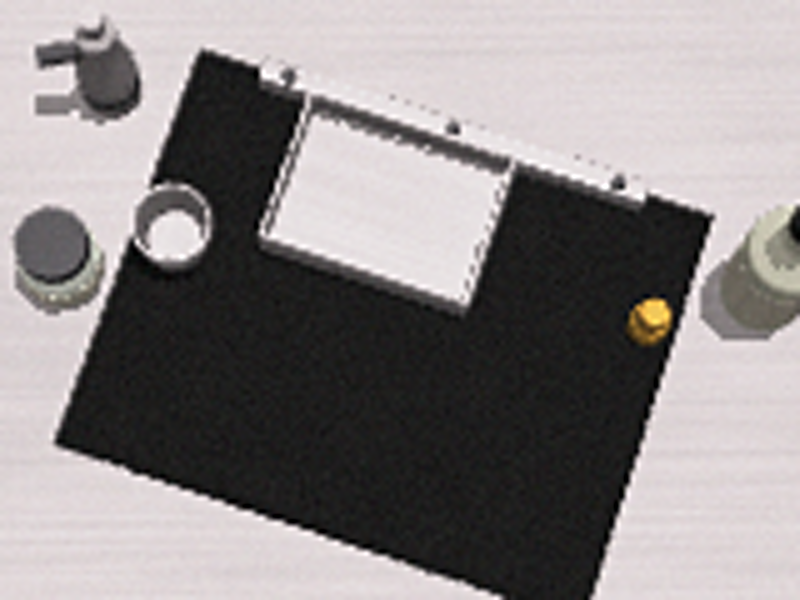

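The tray lies flat and flush: the leading wall from (308,97) to (514,163) meets the strip with no dark gap at either end. It is within the strip's ends, and the tin, nut and jar are unmoved.

```bash
python3 -c "
from rig import bot
print(bot.finish_job())"
```

```text
the job is handed in; nothing more can be done
None
```

I handed the job in at about 37 s on the robot's clock: the tray lies flat, open side up, flush against the strip and between its ends, and nothing else in the last picture had moved, but the hand-in call returned no verdict.

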